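Set out the cutting place for a glass panel

TASK

Set out the glass-cutting place: take the green stringer bundle off the cork mat, lay the amber glass strip in the middle of the mat, lengthwise along it, and lay the bundle back on top of the strip, centred and lengthwise along it. Then lay the blue pliers midway between the mat and the mug, and the blue glass cutter midway between the mat and the clear tub of glass bits, each flat on the table, level with the mat's middle and parallel to its long edges. Leave the mug, the tub, the pen and the teaspoon where they are; everything needed is on the bare white part of the table, so leave alone what lies on the speckled mat at the back.

Things in the scene. Friction and masses are not known exactly. Their poses are not given: they have to be found in the camera images.
- cork_mat: brown cork work mat fixed to the table, 170 x 80 x 4 mm; a thin dark line runs along each long edge on top. Origin: centre of its underside (on the table, z = 0); its x axis runs along its 170 mm length, which points roughly away from the robot, y across its 80 mm width, z up. Its top is 4 mm above the origin. It lies somewhere else at every start.
- amber_strip: loose strip of amber glass with fine lengthwise ridges, 46 x 147 x 6 mm, 90 g, lying flat on the table at the start. Origin: centre of its underside; x across its 46 mm width, y along its 147 mm length, z up. Take it by its two long edges; being only 6 mm thick it is held by the very fingertips, which must go down to 1 or 2 mm above the table.
- green_stringers: loose bundle of thin green glass stringers in clear film, one stiff piece of 70 g, 45 x 164 x 19 mm over its loose ends; its solid body about the origin, resting flat, is 27 wide, 120 long, 14 mm high. Origin: centre of its underside; x across, y along, z up. Grasp across the middle. Starts askew on the cork mat (origin at z = 4 mm); a like one far back on the speckled mat is not meant.
- glass_cutter: loose pen-like glass cutter with a dark blue barrel and brass-coloured end parts, 14 x 170 x 14 mm, 45 g, lying on the table. Origin: centre of its underside; y along its length, x across, z up. The barrel is 14 mm wide and high and is grasped across the origin; it does not roll.
- blue_pliers: loose grozing pliers, blue grips and short steel jaws, rigid (they do not open), 53 x 168 x 14 mm, 190 g, flat on the bare table (a like pair on the speckled mat at the back is not meant). Origin: centre of the underside, midway along; y along the length, grips toward +y, jaws toward -y, x across, z up. Grasp over both grips across the origin, about 46 mm wide there.
- mug: loose yellow-brown stoneware mug standing upright, body 91 mm across, 94 mm high, not to be moved. Origin: centre of the underside of mug and handle together (127 mm over the handle); the axis of the body lies 17 mm from it along its +y, the handle points along -y (at the start roughly away from the robot). It stands on one side of the mat, left or right, about 0.24 m from the mat's centre line.
- bits_tub: loose frosted clear open tub with broken glass bits in it, 100 x 124 x 64 mm, not to be moved. Origin: centre of its underside; x across its 100 mm, y along its 124 mm (at the start roughly away from the robot), z up. It stands on the other side of the mat from the mug, about 0.24 m from the mat's centre line.
- fine_pen: loose black fine-line pen with a white band, 11 x 112 x 11 mm, lying behind the work; a bystander, not to be moved. Origin: centre of its underside; y along its length.
- teaspoon: loose old silver teaspoon, 30 x 142 x 17 mm, lying behind the work; a bystander, not to be moved. Origin: centre of its underside; y along its length.

How it is judged (in metres and radians):
At the end, for the whole second after the job is handed in: Strip centred on the mat (12 mm, 0.12 rad), bundle flat and centred on the strip (12 mm, 0.14 rad); pliers on the mug's side, cutter on the tub's side, flat on the table, 100 to 145 mm from the mat's centre line, within 30 mm of its middle lengthwise and 0.17 rad of parallel; all at rest (horizontal distance between amber_strip and cork_mat below 0.012 m and angle between the y axis of amber_strip and the x axis of cork_mat, either way round below 0.12 rad and z of amber_strip in the frame of cork_mat between 0.002 and 0.007 m and horizontal distance between green_stringers and amber_strip below 0.012 m and angle between the y axis of green_stringers and the y axis of amber_strip, either way round below 0.14 rad and z of green_stringers in the frame of amber_strip between 0.004 and 0.009 m and angle between green_stringers's own z axis and vertical below 0.1 rad and ((y of mug in the frame of cork_mat above 0 m and y of blue_pliers in the frame of cork_mat between 0.1 and 0.145 m) or (y of mug in the frame of cork_mat below 0 m and y of blue_pliers in the frame of cork_mat between -0.145 and -0.1 m)) and x of blue_pliers in the frame of cork_mat between -0.03 and 0.03 m and angle between the y axis of each of blue_pliers, glass_cutter and the x axis of cork_mat, either way round below 0.17 rad and height (world z) of each of blue_pliers, glass_cutter below 0.008 m and ((y of bits_tub in the frame of cork_mat above 0 m and y of glass_cutter in the frame of cork_mat between 0.1 and 0.145 m) or (y of bits_tub in the frame of cork_mat below 0 m and y of glass_cutter in the frame of cork_mat between -0.145 and -0.1 m)) and x of glass_cutter in the frame of cork_mat between -0.03 and 0.03 m and linear speed of each of amber_strip, green_stringers, glass_cutter, blue_pliers below 0.02 m/s); the robot touches nothing.
It fails at once if the mug is shifted by more than 20 mm (distance of mug from where it was at the start of the episode above 0.02 m).
It fails at once if the tub is shifted by more than 20 mm (distance of bits_tub from where it was at the start of the episode above 0.02 m).
It fails at once if the pen is shifted by more than 20 mm (distance of fine_pen from where it was at the start of the episode above 0.02 m).
It fails at once if the teaspoon is shifted by more than 20 mm (distance of teaspoon from where it was at the start of the episode above 0.02 m).
It also fails if it takes over 136 s, if anything falls off the work surface, if the arm or the gripper's body presses on something with over 40 N, if the wrist force passes 120 N, or if a joint passes its speed limit or range.

ROBOT

A 6-joint arm with a two-finger parallel gripper is mounted at the origin on a cart in front of the work surface, level with it; the furniture and walls round the work are solid. World frame = base frame: x ahead of the robot, y to its left, z up, the work surface at z = 0. Lengths are in mm, angles in rad, forces in N, time in s.
With the tool pointing down it reaches from about 350 to 775 mm from the base axis. Payload 7.3 kg.
Tool frame: the origin (TCP) lies at the very end of the fingers, on their centre line; the grasp point (between the pads) lies behind it (bot.grip_point_offset is the z of the grasp point in the tool frame, in mm); z points along the fingers, y is the line along which they close (so a half turn about z gives the same grasp; the last joint's range is limited). The gripper opens to 92 mm and grips with 3 to 60 N. Pads are 19 mm wide; open, the fingers measure 130 mm over their backs; the gripper's body (75 mm by 190 mm) begins 47 mm behind the grasp point.
Start: joints at [-1.319, 0.342, 1.524, -0, 1.275, -0.146], TCP at [203.404, -484.016, 226.741] pointing down, gripper open.
Joint ranges: [-2.53, 2.53], [-0.77, 2.02], [0.04, 2.7], [-1, 4.14], [0.28, 2.66], [-3.11, 3.11]. Speed limits (rad/s): [2.57, 2.57, 3.14, 3.14, 3.14, 3.14].

INTERFACE

Orientations are given as [roll, pitch, yaw] about the fixed x, y, z axes, in that order (R = Rz(yaw) Ry(pitch) Rx(roll)).
In Python, from plant import bot gives the robot as it stands. The module is installed in compiled form; this text tells all that it offers.
- The arm moves only by the shell command python3 -m crank 'ROWS'. ROWS is JSON, a list that holds one entry, the list of rows, each a list of 5 numbers: the opening, from 0 (shut) to 1 (fully open), then the shift along the tool's x, y, z in cm, then the turn about the tool's z in degrees. In form: [[[claw, x, y, z, turn], ...]]. A call has exactly 10 rows; each row is the pose to reach, as a shift and turn from the pose commanded when the call began, along the tool's axes at that moment; what a row does not reach only later rows make up. A row lasts 1/10 s, in which the tool goes at most 50 mm and 8.59 degrees, less where a joint would pass 70% of its speed; a pose out of reach is approached as far as the arm can. A call with a gripper value outside its range is refused whole. The fingers move at their own pace and stop on an object; the grip force is fixed at half the most. Time passes only in rows, so rows that repeat a pose let the fingers close, or fill a call up. It gives the time, the measured TCP pose, the force, the opening and the grip force at its end, in the units of the state.
- bot.get_obs(): the state, without advancing time (a new reading comes with each control period).
- bot.capture(name): name is "scene" or "top"; returns (picture, depth): 420x560x3 uint8, red, green, blue; 420x560 float32, mm along the optical axis (not along the pixel's ray), 0 where there is no reading.
- bot.calibration(name): a dict with "vertical_fov" (degrees; the focal length in pixels is half the picture's height over the tangent of half this angle, whatever the lens; pixels are square), "cx", "cy" (the principal point, pixels), "rvec" (rotation vector, rad) and "tvec" (3), from world to camera coordinates, as OpenCV has them. Camera axes: x right, y down, z forward; pixel columns grow to the right and rows downward; lengths in mm; the calibration is good to about 2 mm. A picture is of the moment at which its call begins. calibration takes no time and is no camera call.
- bot.close_job(): hands the job in; it is judged then, once.
The state is a dict: "time": time; "joint_positions": joint angles; "dq": joint speeds; "tau": joint torques, N m; "tool_pos": TCP position; "tcp_rot": TCP orientation; "contact_force": force on the tool from outside, world axes, zero at the start; "moment": the same for the moment, N m; "grip_width": finger opening in mm; "finger_force": force on a finger pad.
Only numpy, scipy, OpenCV 4.12 (cv2) and the standard library are available. Lean on these libraries where they do the work, as an engineer would, in place of code of your own. Each camera call takes 0.05 s, during which the arm holds its last target. There are 200 camera calls.

## Working session

There is one attempt and no reset: what is moved stays moved. The work goes in short steps, Python scripts to look and compute and a shell command to move; the robot and the scene stay as the last step left them, time stands still between calls to the robot, and variables do not carry over. Pictures are saved under pics/ and viewed, at most 14 in all, crops included, and the job is handed in when it is done.

```bash
mkdir -p pics
cat > h.py <<'E'
import numpy as np, cv2
from plant import bot
def cal(n):
    c=bot.calibration(n); f=210/np.tan(np.radians(c["vertical_fov"])/2)
    R=cv2.Rodrigues(np.array(c["rvec"],float))[0]; return c,f,R,np.array(c["tvec"],float).ravel()
def cloud(n,d):
    c,f,R,t=cal(n); v,u=np.mgrid[:420,:560]
    P=np.stack([(u-c["cx"])/f*d,(v-c["cy"])/f*d,d],-1)
    W=(P-t)@R; W[d<=0]=np.nan; return W
def save(n,im): cv2.imwrite("pics/"+n,im[:,:,::-1])
E
python3 - <<'E'
from h import *
for n in("scene","top"):
    im,d=bot.capture(n); save(n+"0.png",im); np.savez(n+"0.npz",im=im,d=d)
    c,f,R,t=cal(n); print(n,c,-R.T@t,(d>0).mean())
o=bot.get_obs(); print(o["tool_pos"],o["tcp_rot"],bot.grip_point_offset,o["time"])
E
```

```text
scene {'vertical_fov': 55.872841095787116, 'cx': 270.4230246155529, 'cy': 213.0911721438033, 'rvec': array([ 0.74730807, -2.39424201,  1.37969904]), 'tvec': array([464.14870604, 195.48103769, 788.06711067])} [ 65.92323546 746.52196312 559.51381926] 0.9958630952380952
top {'vertical_fov': 56.25631968659667, 'cx': 285.7251964189315, 'cy': 210.3283597395242, 'rvec': array([ 2.18363222, -2.14180457,  0.12627008]), 'tvec': array([ -14.69189561,  553.74657455, 1023.99445751])} [ 432.63546741   -3.5500093  1080.84676037] 0.9960756802721088
[ 203.33262249 -483.64887387  226.13267876] [-3.14028294e+00 -2.12727327e-04  3.97799463e-01] -18.8 0.1
```

View pics/scene0.png

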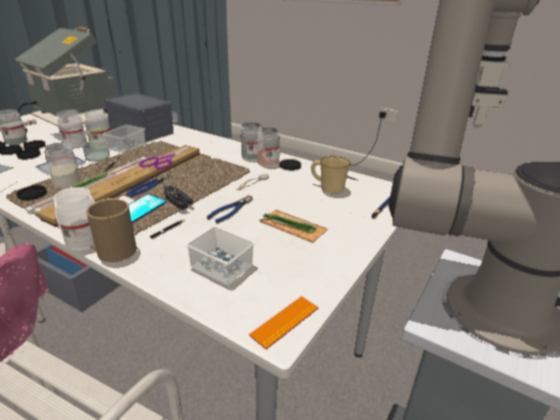

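View pics/top0.png

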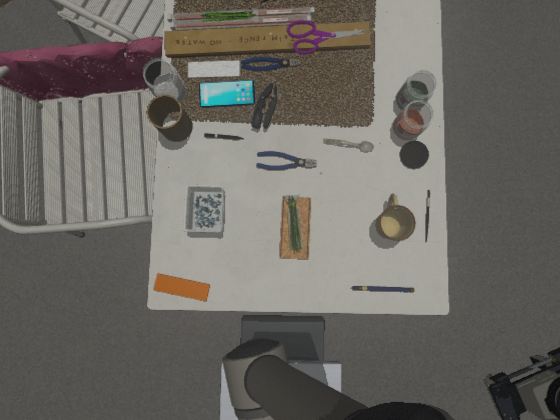

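The scene view shows the askew bundle on the mat, with the mug and tub beside it. In the top view (up = +x, right = -y):

| Object | Pixel position |
|---|---|
| mat with bundle | (295,227) |
| amber strip | (182,287) |
| pliers | (287,161), jaws to the right |
| cutter | (383,289) |
| mug | (396,222) |
| tub | (206,210) |

Next I'll measure these in both views.

```bash
cat > seg.py <<'E'
from h import *
def masks(im):
    h=cv2.cvtColor(im,cv2.COLOR_RGB2HSV).astype(int); H,S,V=h[...,0],h[...,1],h[...,2]
    return dict(strip=(S>200)&(H>5)&(H<20)&(V>120), mat=(S>60)&(H>5)&(H<22)&(V>90),green=(H>30)&(H<85)&(S>60),blue=(H>100)&(H<130)&(S>50)&(V<140),dark=(V<130)|(S>70))
def rect(P):
    (c,s,a)=cv2.minAreaRect(P[:,:2].astype(np.float32)); b=cv2.boxPoints((c,s,a))
    e=[b[1]-b[0],b[2]-b[1]]; e=max(e,key=np.linalg.norm); return np.round(c,1),np.round(sorted(s),1),round(np.degrees(np.arctan2(e[1],e[0]))%180,1)
def go(n,im,d,items):
    W=cloud(n,d); M=masks(im)
    for k,m,(x0,x1,y0,y1) in items:
        s=M[m]&(W[...,0]>x0)&(W[...,0]<x1)&(W[...,1]>y0)&(W[...,1]<y1)&(abs(W[...,2])<40)
        s=s.astype(np.uint8); s=cv2.morphologyEx(s,cv2.MORPH_CLOSE,np.ones((5,5)))
        nn,l,st,_=cv2.connectedComponentsWithStats(s)
        if nn<2: print(n,k,"none");continue
        i=1+np.argmax(st[1:,4]); P=W[l==i]; P=P[~np.isnan(P).any(1)]
        print(n,k,st[i,4],*rect(P),"z med/95",np.round(np.percentile(P[:,2],[50,95]),1))
E
python3 - <<'E'
from seg import *
for n in("top","scene"):
    z=np.load(n+"0.npz"); im,d=z["im"],z["d"]; W=cloud(n,d)
    if n=="top":
        for u,v in((182,287),(295,252),(383,289),(287,161),(396,222),(206,210),(330,270)): print(u,v,np.round(W[v,u],1))
    go(n,im,d,[("strip","strip",(150,330,100,400)),("mat","mat",(280,520,-90,70)),("green","green",(280,520,-90,70)),
     ("cutter","dark",(180,330,-400,-120)),("pliers","dark",(500,620,-90,110))])
    for k,b in(("mug",(300,560,-360,-170)),("tub",(300,560,130,330))):
        s=(W[...,0]>b[0])&(W[...,0]<b[1])&(W[...,1]>b[2])&(W[...,1]<b[3])&(W[...,2]>(40 if k=="mug" else 52)); P=W[s]; print(n,k,*rect(P),P[:,2].max())
z=np.load("top0.npz"); im=z["im"]
save("crop.png",np.hstack([cv2.resize(im[140:320,y:y+150],None,fx=3,fy=3) [:,:450] if 0 else cv2.resize(im[150:300,y:y+150],None,fx=2.6,fy=2.6) for y in(230,)]+[cv2.resize(im[200:350,300:450],None,fx=2.6,fy=2.6)]))
E
```

```text
182 287 [344.  270.5   8.8]
295 252 [443.3 -31.5   4. ]
383 289 [ 348.9 -269.6    7.8]
287 161 [696.9  -4.9   1.4]
396 222 [ 530.5 -307.3    6.8]
206 210 [552.9 214.3  11.6]
330 270 [ 396.6 -127.3    3.5]
top strip none
top mat 682 [473.5 -28.7] [79.1 93.9] 178.5 z med/95 [3.8 7.7]
top green 238 [482.6 -30.8] [27.5 73.3] 1.1 z med/95 [11.3 17.4]
top cutter 20 [ 282.4 -162.3] [ 0.8 51. ] 91.4 z med/95 [-1.8  0.3]
top pliers 1005 [547.7 -30.9] [80.1 98.2] 177.7 z med/95 [ 5.5 14.7]
top mug [ 518.5 -283.8] [82.8 89.6] 89.9 97.44412343754753
top tub [524.8 212.5] [ 68.5 100.6] 89.5 66.80677535303826
scene strip 270 [320.5 265.1] [ 19.9 115.7] 89.0 z med/95 [6.  7.6]
scene mat 436 [472.8 -30. ] [87.5 98.2] 0.2 z med/95 [ 3.7 12.1]
scene green 165 [483.8 -26.6] [33.9 74.3] 11.8 z med/95 [11.3 16.7]
scene cutter 11 [ 281.  -203.8] [ 1.5 37.8] 90.7 z med/95 [-22.8 -17.4]
scene pliers 526 [544.7 -29.3] [ 80.8 106.6] 179.4 z med/95 [ 5.  15.1]
scene mug [ 517.3 -284.2] [85.1 92.6] 89.6 95.0833548899916
scene tub [523.8 213.1] [ 71.4 102.1] 90.3 65.314164486512
```

View pics/crop.png

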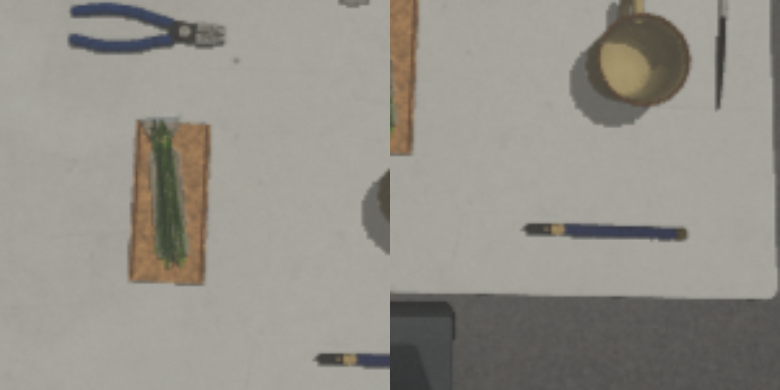

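The crop shows the bundle tilted about 6° on the mat, grips of the pliers to the left and jaws to the right, and the cutter lying crosswise. My measuring boxes were too tight, so I'll redo them.

Run:
```python
from seg import *
for n in("top","scene"):
    z=np.load(n+"0.npz"); im,d=z["im"],z["d"]
    go(n,im,d,[("strip","strip",(260,450,100,420)),("stripd","mat",(260,450,100,420)),("mat","mat",(380,640,-120,90)),("green","green",(380,640,-120,90)),
     ("cutter","dark",(300,400,-420,-130)),("pliers","dark",(635,760,-120,130)),("pl.blue","blue",(635,760,-120,130)),("cut.blue","blue",(300,400,-420,-130))])
```

```text
top strip none
top stripd 958 [343.6 274.5] [ 46.1 148.8] 79.3 z med/95 [5.5 8.8]
top mat 1171 [511.5 -29.9] [ 79.5 170.1] 178.2 z med/95 [3.9 8.1]
top green 368 [519.8 -28.9] [ 27.9 147.6] 2.5 z med/95 [11.9 17.3]
top cutter 339 [ 349.1 -267. ] [ 14.8 166.6] 89.3 z med/95 [10.5 14.4]
top pliers 668 [698.4  -2. ] [ 55.5 168. ] 91.1 z med/95 [10.2 14.6]
top pl.blue 272 [697.7  25.2] [ 49.4 105.7] 88.9 z med/95 [11.7 15.1]
top cut.blue 131 [ 350.7 -283.6] [  7.9 110.7] 90.5 z med/95 [11.5 14.8]
scene strip 1223 [341.1 276. ] [ 43.2 142.1] 79.2 z med/95 [6.  7.6]
scene stripd 1499 [343.8 270.8] [ 52.9 155.1] 79.4 z med/95 [5.9 7.5]
scene mat 698 [511.3 -31.5] [ 87.9 174.2] 178.6 z med/95 [ 3.7 12.1]
scene green 268 [518.1 -19.7] [ 33.9 144.3] 11.5 z med/95 [11.4 16.4]
scene cutter 98 [ 347.8 -248.3] [ 10.9 134.8] 88.3 z med/95 [10.8 12.4]
scene pliers 359 [689.2   4.5] [ 47.  162.3] 86.9 z med/95 [ 8.9 12.4]
scene pl.blue 200 [690.8  23.5] [ 48.6 115.4] 86.5 z med/95 [10.  12.6]
scene cut.blue 29 [ 346.3 -266.3] [ 6.1 70.3] 87.9 z med/95 [11.8 13.6]
```

```bash
cat > plan.py <<'E'
import sys; from h import *
def plan(x,y,z,yaw):
    o=bot.get_obs(); p=np.array(o["tool_pos"]); R=cv2.Rodrigues(np.zeros(3))[0]
    from scipy.spatial.transform import Rotation as Ro
    R=Ro.from_euler("xyz",o["tcp_rot"]).as_matrix(); s=R.T@(np.array([x,y,z])-p)/10
    t=np.degrees(o["tcp_rot"][2])-yaw; t=(t+180)%360-180
    print("at",np.round(p,1),"yaw",round(np.degrees(o["tcp_rot"][2]),1),"t",round(o["time"],1),"w",round(o["grip_width"],1),"| shift",np.round(s,2),"turn",round(t,1))
if __name__=="__main__":
    a=list(map(float,sys.argv[1:]))
    for i in range(0,len(a),4): plan(*a[i:i+4])
E
python3 - <<'E'
from seg import *
z=np.load("top0.npz"); im,d=z["im"],z["d"]; W=cloud("top",d); M=masks(im)
for k,m,b in(("green","green",(420,610,-75,15)),("pliers","blue",(635,760,-120,130)),("pliersall","dark",(640,760,-100,100)),("cutter","dark",(325,375,-370,-160)),("mat","mat",(400,620,-80,20))):
    s=M[m]&(W[...,0]>b[0])&(W[...,0]<b[1])&(W[...,1]>b[2])&(W[...,1]<b[3]); P=W[s][:,:2]
    l=cv2.fitLine(P.astype(np.float32),cv2.DIST_L2,0,.01,.01).ravel(); a=np.degrees(np.arctan2(l[1],l[0]))%180
    q=(P-P.mean(0))@np.array([[l[0],-l[1]],[l[1],l[0]]]); mid=(np.percentile(q,1,0)+np.percentile(q,99,0))/2
    print(k,P.mean(0).round(1),"angle",a.round(1),"mid",(P.mean(0)+mid[0]*l[:2]+mid[1]*np.array([-l[1],l[0]])).round(1),np.ptp(q,0).round())
E
python3 plan.py 519 -28 120 7
```

```text
green [514.5 -29.2] angle 6.5 mid [518. -26.] [147.  29.]
pliers [696.4  25.5] angle 87.5 mid [696.7  24.9] [106.  50.]
pliersall [693.4   3.5] angle 86.7 mid [694.6  -1.2] [167.  57.]
cutter [ 349.8 -269. ] angle 89.4 mid [ 349.1 -267.4] [167.  15.]
mat [506.1 -31.1] angle 173.9 mid [510.5 -29.8] [172.  91.]
at [ 203.3 -483.6  226.1] yaw 22.8 t 0.1 w 91.7 | shift [ 46.75 -29.76  10.66] turn 15.8
```

```bash
python3 -m crank '[[[0.8,23,-15,5,8],[0.8,46.75,-29.76,10.66,15.8],[0.8,46.75,-29.76,10.66,15.8],[0.8,46.75,-29.76,10.66,15.8],[0.8,46.75,-29.76,10.66,15.8],[0.8,46.75,-29.76,10.66,15.8],[0.8,46.75,-29.76,10.66,15.8],[0.8,46.75,-29.76,10.66,15.8],[0.8,46.75,-29.76,10.66,15.8],[0.8,46.75,-29.76,10.66,15.8]]]'; python3 plan.py 519 -28 120 7 519 -28 7 7
```

```text
time: 1.1
tool_pos: [483.7, -78.6, 131.8]
tcp_rot: [3.142, 0.0, 0.122]
contact_force: [0.8, -0.1, -0.4]
grip_width: 73.3
finger_force: 0.0
at [483.7 -78.6 131.8] yaw 7.0 t 1.1 w 73.3 | shift [ 4.12 -4.59  1.18] turn -0.0
at [483.7 -78.6 131.8] yaw 7.0 t 1.1 w 73.3 | shift [ 4.12 -4.59 12.48] turn -0.0
```

```bash
python3 -m crank '[[[0.7,4.12,-4.59,1.2,0],[0.7,4.12,-4.59,1.2,0],[0.7,4.12,-4.59,5,0],[0.7,4.12,-4.59,8,0],[0.7,4.12,-4.59,8,0],[0.7,4.12,-4.59,8,0],[0.7,4.12,-4.59,8,0],[0.7,4.12,-4.59,8,0],[0.7,4.12,-4.59,8,0],[0.7,4.12,-4.59,8,0]]]'; python3 plan.py 519 -28 7 7
```

```text
time: 2.1
tool_pos: [518.7, -30.1, 53.1]
tcp_rot: [3.141, -0.001, 0.122]
contact_force: [0.2, -0.0, 0.2]
grip_width: 64.1
finger_force: 0.0
at [518.7 -30.1  53.1] yaw 7.0 t 2.1 w 64.1 | shift [ 0.05 -0.21  4.61] turn -0.0
```

```bash
python3 -m crank '[[[0.7,0,-0.2,3,0],[0.7,0,-0.2,4.6,0],[0.7,0,-0.2,4.6,0],[0,0,-0.2,4.6,0],[0,0,-0.2,4.6,0],[0,0,-0.2,4.6,0],[0,0,-0.2,4.6,0],[0,0,-0.2,4.6,0],[0,0,-0.2,4.6,0],[0,0,-0.2,4.6,0]]]'; python3 plan.py 519 -28 67 7 515 78 60 -1.7
```

```text
time: 3.1
tool_pos: [518.2, -28.0, 6.5]
tcp_rot: [3.141, -0.0, 0.122]
contact_force: [-0.4, 0.6, 2.3]
grip_width: 26.5
finger_force: 29.9
at [518.2 -28.    6.5] yaw 7.0 t 3.1 w 26.5 | shift [ 0.08  0.01 -6.05] turn -0.0
at [518.2 -28.    6.5] yaw 7.0 t 3.1 w 26.5 | shift [  0.98 -10.56  -5.35] turn 8.7
```

```bash
python3 -m crank '[[[0,0,0,-3,0],[0,0,0,-5,0],[0,0.98,-5,-5,5],[0,0.98,-10.5,-5,8.7],[0,0.98,-10.5,-5,8.7],[0,0.98,-10.5,-5,8.7],[0,0.98,-10.5,-3,8.7],[0,0.98,-10.5,-2,8.7],[0,0.98,-10.5,-2,8.7],[0,0.98,-10.5,-2,8.7]]]'; python3 plan.py 515 78 3.5 -1.7
```

```text
time: 4.1
tool_pos: [515.1, 76.6, 26.3]
tcp_rot: [3.141, 0.001, -0.031]
contact_force: [0.3, -0.4, -0.5]
grip_width: 26.3
finger_force: 29.9
at [515.1  76.6  26.3] yaw -1.8 t 4.1 w 26.3 | shift [-0.02 -0.14  2.28] turn -0.1
```

```bash
python3 -m crank '[[[0,0,0,1.5,0],[0,0,0,2.25,0],[0,0,0,2.25,0],[0.6,0,0,2.25,0],[0.6,0,0,2.25,0],[0.6,0,0,2.25,0],[0.6,0,0,0,0],[0.6,0,0,-5,0],[0.6,0,0,-10,0],[0.6,0,0,-10,0]]]'; python3 plan.py 343.5 273.5 80 79.3
```

```text
time: 5.1
tool_pos: [519.2, 77.6, 133.2]
tcp_rot: [-3.141, -0.014, -0.03]
contact_force: [0.4, -0.1, 0.5]
grip_width: 55.2
finger_force: 0.0
at [519.2  77.6 133.2] yaw -1.7 t 5.1 w 55.2 | shift [-18.21 -19.06   5.08] turn -81.0
```

Run:
```python
from seg import *
im,d=bot.capture("top"); save("t1.png",cv2.resize(im[130:330,130:410],None,fx=2.5,fy=2.5))
go("top",im,d,[("green","green",(380,640,10,150)),("stripd","mat",(260,450,100,420))])
```

```text
top green 148 [474.   81.2] [21.6 54.1] 175.9 z med/95 [ 7.7 13.9]
top stripd 378 [351.8 316.2] [45.8 63.4] 79.5 z med/95 [5.2 8.5]
```

View pics/t1.png

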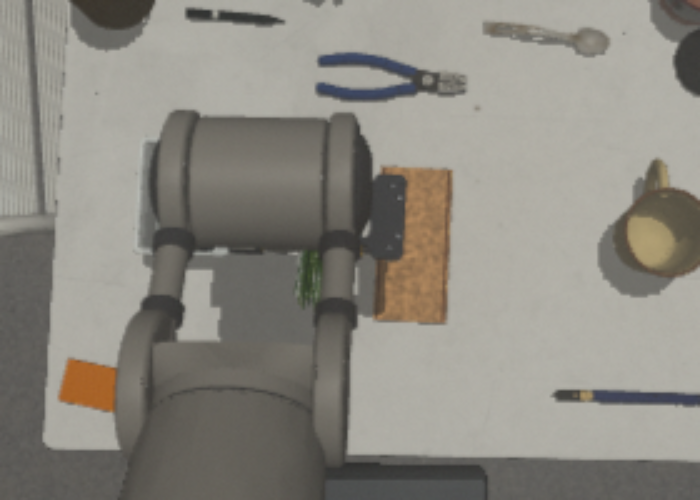

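The arm hides most of the bundle, which lies at about (305,280), and the mat is now bare. Moving on to the strip.

```bash
python3 -m crank '[[[0.8,-5,-4,0,-8],[0.8,-10,-9,0,-17],[0.8,-14,-14,0,-25],[0.8,-18.2,-19.1,0,-34],[0.8,-18.2,-19.1,1,-42],[0.8,-18.2,-19.1,3,-50],[0.8,-18.2,-19.1,5,-58],[0.8,-18.2,-19.1,6,-66],[0.8,-18.2,-19.1,6,-74],[0.8,-18.2,-19.1,6,-81]]]'; python3 plan.py 343.5 273.5 2 79.3;python3 - <<'E'
from seg import *
im,d=bot.capture("top"); np.savez("t2.npz",im=im,d=d); save("t2.png",cv2.resize(im[130:330,130:410],None,fx=2.5,fy=2.5))
go("top",im,d,[("mat","mat",(380,640,-120,30)),("green","green",(380,640,10,150))])
im,d=bot.capture("scene"); np.savez("s2.npz",im=im,d=d)
go("scene",im,d,[("mat","mat",(380,640,-120,30)),("green","green",(380,640,10,150))])
E
```

```text
time: 6.15
tool_pos: [337.6, 273.3, 64.8]
tcp_rot: [-3.139, 0.002, 1.39]
contact_force: [0.5, -0.5, 1.2]
grip_width: 73.4
finger_force: 0.0
at [337.6 273.3  64.8] yaw 79.6 t 6.2 w 73.4 | shift [0.14 0.6  6.28] turn 0.3
top mat 1774 [511.3 -29.7] [ 79.4 169.9] 178.2 z med/95 [3.8 7.1]
top green 316 [515.7  76.1] [ 24.9 142.2] 175.2 z med/95 [ 7.8 13.3]
scene mat 42 [591.  -13.3] [21.8 41. ] 124.4 z med/95 [3.2 5.3]
scene green none
```

View pics/t2.png

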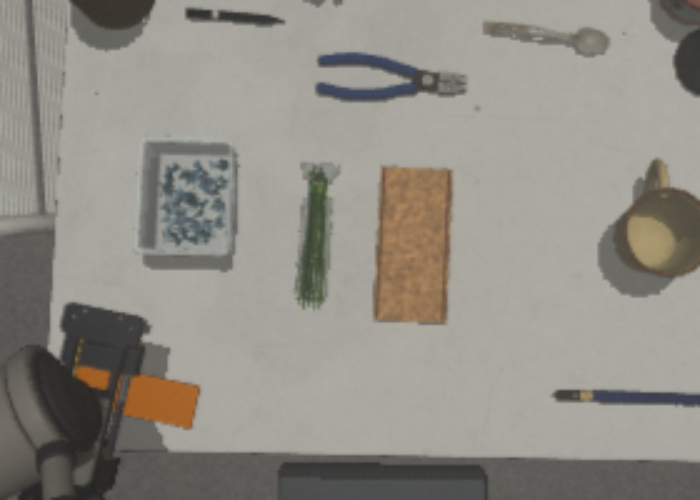

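Mat centre is (511,-30), yaw -1.8°. The bundle lies clear at crop (316,235), and the gripper is over the strip at (120,395).

```bash
python3 -m crank '[[[0.8,0.1,0.6,2,0.3],[0.8,0.1,0.6,4,0.3],[0.8,0.1,0.6,4.5,0.3],[0.8,0.1,0.6,4.5,0.3],[0.8,0.1,0.6,4.5,0.3],[0.8,0.1,0.6,4.5,0.3],[0.8,0.1,0.6,4.5,0.3],[0.8,0.1,0.6,4.5,0.3],[0.8,0.1,0.6,4.5,0.3],[0.8,0.1,0.6,4.5,0.3]]]'; python3 plan.py 343.5 273.5 2 79.3;python3 - <<'E'
from seg import *
z=np.load("t2.npz"); im,d=z["im"],z["d"]; W=cloud("top",d)
s=(W[...,0]>410)&(W[...,0]<620)&(W[...,1]>35)&(W[...,1]<115)&(W[...,2]>4.5)
s=cv2.morphologyEx(s.astype(np.uint8),cv2.MORPH_OPEN,np.ones((3,3)))>0
P=W[s]; print(len(P),rect(P))
for a in range(440,610,20):
    q=P[(P[:,0]>a)&(P[:,0]<a+20)]; 
    if len(q): print(a+10,len(q),q[:,1].min().round(1),q[:,1].max().round(1),q[:,2].max().round(1))
E
```

```text
time: 7.25
tool_pos: [344.9, 273.7, 21.4]
tcp_rot: [3.141, -0.0, 1.379]
contact_force: [-0.5, -0.3, 0.7]
grip_width: 73.7
finger_force: 0.0
at [344.9 273.7  21.4] yaw 79.0 t 7.2 w 73.7 | shift [-0.05 -0.14  1.94] turn -0.3
223 (array([524.2,  79.3]), array([ 25.7, 126.1]), np.float32(174.8))
470 33 75.0 97.2 16.1
490 47 70.2 89.5 16.4
510 38 73.2 87.7 17.9
530 26 76.6 87.9 12.4
550 29 69.0 86.2 15.1
570 38 69.6 86.8 15.4
590 12 70.1 87.0 12.5
```

```bash
python3 -m crank '[[[0.8,0,-0.1,1,0],[0.8,0,-0.1,1.9,0],[0.8,0,-0.1,1.95,0],[0.8,0,-0.1,1.95,0],[0,0,-0.1,1.95,0],[0,0,-0.1,1.95,0],[0,0,-0.1,1.95,0],[0,0,-0.1,1.95,0],[0,0,-0.1,1.95,0],[0,0,-0.1,1.95,0]]]'; python3 plan.py 343.5 273.5 2 79.3
```

```text
time: 8.25
tool_pos: [343.8, 273.8, 1.9]
tcp_rot: [-3.142, 0.0, 1.379]
contact_force: [-1.2, -0.8, 2.7]
grip_width: 45.4
finger_force: 30.0
at [343.8 273.8   1.9] yaw 79.0 t 8.2 w 45.4 | shift [-0.04 -0.03 -0.01] turn -0.3
```

```bash
python3 -m crank '[[[0,0,0,-3,0],[0,0,0,-7,0],[0,0,0,-11,0],[0,0,0,-11,0],[0,0,0,-11,0],[0,0,0,-11,0],[0,0,0,-11,0],[0,0,0,-11,0],[0,0,0,-11,0],[0,0,0,-11,0]]]'; python3 plan.py 511.3 -29.7 110 -1.8;python3 - <<'E'
from seg import *
im,d=bot.capture("top"); W=cloud("top",d); m=masks(im)["mat"]&(W[...,0]<500)&(W[...,1]>100)&(W[...,2]>60)&(W[...,2]<160)
P=W[m]; print(len(P),rect(P),np.median(P[:,2]),P.mean(0)) 
im,d=bot.capture("scene"); W=cloud("scene",d); m=masks(im)["strip"]&(W[...,0]<500)&(W[...,1]>100)&(W[...,2]>60)&(W[...,2]<160)
P=W[m]; print(len(P),rect(P),np.median(P[:,2]),P.mean(0)) 
E
```

```text
time: 9.25
tool_pos: [343.7, 273.7, 111.4]
tcp_rot: [-3.141, 0.001, 1.379]
contact_force: [0.4, 0.2, -2.1]
grip_width: 45.5
finger_force: 30.0
at [343.7 273.7 111.4] yaw 79.0 t 9.2 w 45.5 | shift [-26.59  22.24   0.14] turn 80.8
526 (array([341.3, 253.2]), array([ 46.3, 105.7]), np.float32(78.8)) 114.7771082480945 [337.47185775 233.83685108 114.86542231]
813 (array([348.3, 295.6]), array([ 44.6, 102.5]), np.float32(80.9)) 115.62461181744088 [350.26491088 303.98895455 115.66483002]
```

```bash
python3 -m crank '[[[0,-3,2,0,8],[0,-6,5,0,16],[0,-10,8,0,24],[0,-14,12,0,32],[0,-18,15,0,40],[0,-22,18.5,0,48],[0,-26.6,22.2,0,56],[0,-26.6,22.2,0,64],[0,-26.6,22.2,0,72],[0,-26.6,22.2,0,80.8]]]'; python3 plan.py 511.3 -29.7 20 -1.8
```

```text
time: 10.35
tool_pos: [511.2, -30.7, 111.5]
tcp_rot: [3.142, 0.0, -0.036]
contact_force: [-0.3, 1.2, -1.4]
grip_width: 45.3
finger_force: 30.0
at [511.2 -30.7 111.5] yaw -2.1 t 10.3 w 45.3 | shift [ 0.01 -0.1   9.15] turn -0.3
```

```bash
python3 -m crank '[[[0,0,-0.1,4,-0.3],[0,0,-0.1,8,-0.3],[0,0,-0.1,9.5,-0.3],[0,0,-0.1,10,-0.3],[0,0,-0.1,10.3,-0.3],[0,0,-0.1,10.3,-0.3],[0,0,-0.1,10.3,-0.3],[0,0,-0.1,10.3,-0.3],[0,0,-0.1,10.3,-0.3],[0,0,-0.1,10.3,-0.3]]]'; python3 plan.py 511.3 -29.7 6.5 -1.8
```

```text
time: 11.35
tool_pos: [511.3, -28.7, 9.2]
tcp_rot: [3.141, -0.001, -0.023]
contact_force: [0.3, 0.8, -2.0]
grip_width: 45.2
finger_force: 30.0
at [511.3 -28.7   9.2] yaw -1.3 t 11.3 w 45.2 | shift [0.01 0.1  0.27] turn 0.5
```

```bash
python3 -m crank '[[[0,0,0.1,0.27,0.5],[0,0,0.1,0.27,0.5],[0,0,0.1,0.27,0.5],[0.63,0,0.1,0.27,0.5],[0.63,0,0.1,0.27,0.5],[0.63,0,0.1,0.27,0.5],[0.63,0,0.1,0.27,0.5],[0.63,0,0.1,-4,0.5],[0.63,0,0.1,-8,0.5],[0.63,0,0.1,-12,0.5]]]'
python3 -m crank '[[[0.7,-5,3,-1,0],[0.7,-9,8,-1,0],[0.7,-13,13,-1,0],[0.7,-16,18,-1,0],[0.7,-16,22,-1,0],[0.7,-16,24,-1,0],[0.7,-16,24,-1,0],[0.7,-16,24,-1,0],[0.7,-16,24,-1,0],[0.7,-16,24,-1,0]]]'
python3 - <<'E'
from seg import *
im,d=bot.capture("top"); np.savez("t3.npz",im=im,d=d); save("t3.png",cv2.resize(im[180:280,220:350],None,fx=6,fy=6,interpolation=cv2.INTER_CUBIC))
W=cloud("top",d)
h=cv2.cvtColor(im,cv2.COLOR_RGB2HSV).astype(int); s=(h[...,1]>195)&(h[...,0]<20)&(W[...,0]>400)&(W[...,0]<620)&(abs(W[...,1]+30)<45)
P=W[s]; print(len(P),rect(P),P[:,2].mean())
go("top",im,d,[("mat","mat",(380,640,-120,30)),("green","green",(380,640,10,150))])
im,d=bot.capture("scene"); np.savez("s3.npz",im=im,d=d);save("s3.png",cv2.resize(im[170:300,180:380],None,fx=4,fy=4,interpolation=cv2.INTER_CUBIC))
W=cloud("scene",d)
h=cv2.cvtColor(im,cv2.COLOR_RGB2HSV).astype(int); s=(h[...,1]>195)&(h[...,0]<20)&(W[...,0]>400)&(W[...,0]<620)&(abs(W[...,1]+30)<45)
P=W[s]; print(len(P),rect(P),P[:,2].mean())
go("scene",im,d,[("mat","mat",(380,640,-120,30)),("green","green",(380,640,10,150))])
E
```

```text
time: 12.35
tool_pos: [510.7, -29.6, 130.1]
tcp_rot: [-3.142, 0.001, -0.031]
contact_force: [0.6, -0.7, -0.3]
grip_width: 57.8
finger_force: 0.0
time: 13.35
tool_pos: [343.9, -263.2, 138.8]
tcp_rot: [-3.141, 0.0, -0.029]
contact_force: [0.4, 0.8, -0.0]
grip_width: 63.9
finger_force: 0.0
0 (array([0., 0.]), array([0., 0.]), np.float32(0.0)) nan
top mat 1775 [511.5 -29.7] [ 79.4 170. ] 178.2 z med/95 [ 6.7 12.3]
top green 326 [515.3  79.7] [ 25.  143.3] 179.6 z med/95 [ 8.2 13.3]
497 (array([509.8, -27.1]), array([ 48.6, 146.7]), np.float32(178.0)) 9.622754799696972
scene mat 1049 [511.4 -31.5] [ 88.1 175.2] 177.4 z med/95 [ 7.4 10.9]
scene green 306 [516.6  78.5] [ 36.9 146.5] 177.8 z med/95 [ 7.8 12.4]<stdin>:5: RuntimeWarning: Mean of empty slice.
  ret = ret.dtype.type(ret / rcount)
```

View pics/t3.png

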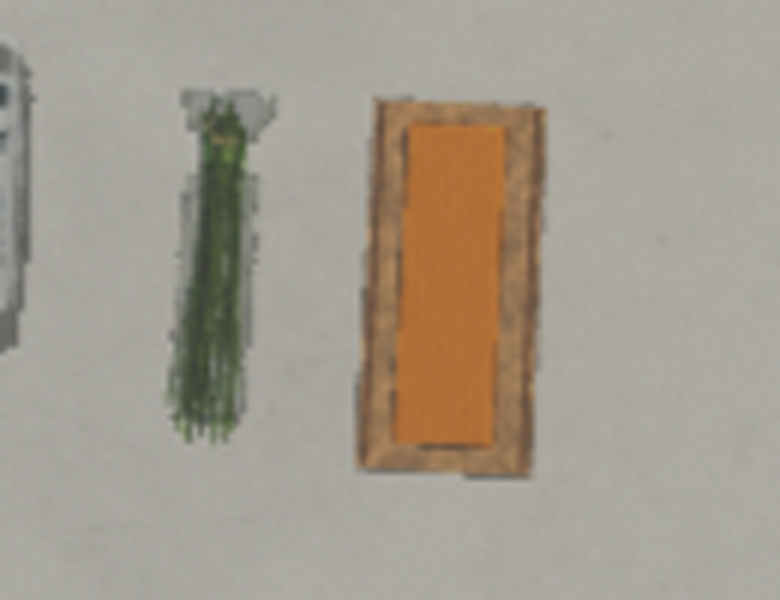

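View pics/s3.png

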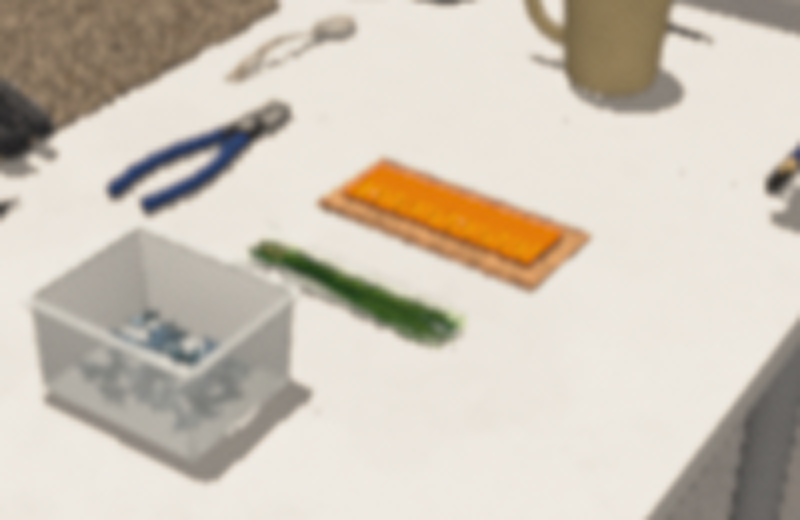

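The strip sits centred on the mat, at crop (450,284) against (451,288). Measured over its film, the bundle is centred at (220,265), which is about (521,76), yaw about -3°. Next I'll pick up the bundle.

```bash
python3 plan.py 521 76.5 70 -3
```

```text
at [ 344.  -263.4  138.9] yaw -1.7 t 13.4 w 64.1 | shift [ 16.7  -34.49   6.89] turn 1.3
```

```bash
python3 -m crank '[[[0.65,2,-4.5,0,1.3],[0.65,4,-9,0,1.3],[0.65,6.5,-13.5,0,1.3],[0.65,8.5,-18,0,1.3],[0.65,11,-22.5,0,1.3],[0.65,13,-27,0,1.3],[0.65,15,-31,0,1.3],[0.65,16.7,-34.5,0,1.3],[0.65,16.7,-34.5,4,1.3],[0.65,16.7,-34.5,6.9,1.3]]]'; python3 plan.py 521 76.5 30 -3
```

```text
time: 14.45
tool_pos: [521.2, 77.6, 68.6]
tcp_rot: [3.142, -0.001, -0.05]
contact_force: [-1.1, 0.5, 0.1]
grip_width: 59.7
finger_force: 0.0
at [521.2  77.6  68.6] yaw -2.8 t 14.4 w 59.7 | shift [-0.01  0.11  3.86] turn 0.2
```

```bash
python3 -m crank '[[[0.65,0,0.1,3,0.2],[0.65,0,0.1,5.5,0.2],[0.65,0,0.1,6.5,0.2],[0.65,0,0.1,6.5,0.2],[0.65,0,0.1,6.5,0.2],[0,0,0.1,6.5,0.2],[0,0,0.1,6.5,0.2],[0,0,0.1,6.5,0.2],[0,0,0.1,6.5,0.2],[0,0,0.1,6.5,0.2]]]'; python3 plan.py 511.3 -29.4 60 -1.8
```

```text
time: 15.45
tool_pos: [521.5, 74.1, 5.2]
tcp_rot: [-3.141, -0.001, -0.058]
contact_force: [0.5, 1.0, 3.5]
grip_width: 26.3
finger_force: 30.0
at [521.5  74.1   5.2] yaw -3.3 t 15.4 w 26.3 | shift [-0.42 10.39 -5.49] turn -1.5
```

```bash
python3 -m crank '[[[0,0,0,-3,0],[0,0,0,-5.5,0],[0,-0.42,5,-5.5,-1.5],[0,-0.42,10.4,-5.5,-1.5],[0,-0.42,10.4,-5.5,-1.5],[0,-0.42,10.4,-5.5,-1.5],[0,-0.42,10.4,-4,-1.5],[0,-0.42,10.4,-3,-1.5],[0,-0.42,10.4,-3,-1.5],[0,-0.42,10.4,-3,-1.5]]]'; python3 plan.py 511.3 -29.4 15.5 -1.8
```

```text
time: 16.45
tool_pos: [511.0, -28.6, 34.6]
tcp_rot: [-3.141, 0.001, -0.03]
contact_force: [0.4, 0.5, -1.0]
grip_width: 26.6
finger_force: 30.0
at [511.  -28.6  34.6] yaw -1.7 t 16.4 w 26.6 | shift [0.04 0.08 1.91] turn 0.1
```

Now lower, release and go up, then on to the pliers.

```bash
python3 -m crank '[[[0,0,0.05,1,0],[0,0,0.05,1.7,0],[0,0,0.05,1.9,0],[0,0,0.05,1.9,0],[0,0,0.05,1.9,0],[0.6,0,0.05,1.9,0],[0.6,0,0.05,1.9,0],[0.6,0,0.05,1.9,0],[0.6,0,0.05,1.9,0],[0.6,0,0.05,-1,0]]]'; python3 -m crank '[[[0.6,0,0,-5,0],[0.6,0,0,-8,0],[0.7,4,0,-8,0],[0.8,8,0,-8,0],[0.8,8,0,-8,0],[0.8,8,0,-8,0],[0.8,8,0,-8,0],[0.8,8,0,-8,0],[0.8,8,0,-8,0],[0.8,8,0,-8,0]]]'; python3 plan.py 696 -2 100 87.3
```

```text
time: 17.45
tool_pos: [508.7, -29.6, 42.4]
tcp_rot: [-3.14, 0.007, -0.032]
contact_force: [0.4, -0.4, -1.2]
grip_width: 54.6
finger_force: 0.0
time: 18.45
tool_pos: [590.7, -32.5, 125.1]
tcp_rot: [3.141, -0.0, -0.032]
contact_force: [1.3, -0.3, 0.7]
grip_width: 73.6
finger_force: 0.0
at [590.7 -32.5 125.1] yaw -1.8 t 18.4 w 73.6 | shift [10.43 -3.38  2.51] turn -89.1
```

```bash
python3 -m crank '[[[0.8,5,-2,0,-8],[0.8,10.4,-3.4,0,-17],[0.8,10.4,-3.4,0,-25],[0.8,10.4,-3.4,0,-34],[0.8,10.4,-3.4,0,-42],[0.8,10.4,-3.4,0,-51],[0.8,10.4,-3.4,0,-59],[0.8,10.4,-3.4,0,-68],[0.8,10.4,-3.4,0,-76],[0.8,10.4,-3.4,0,-84]]]'; python3 plan.py 696 -2 30 87.3
python3 - <<'E'
from seg import *
for n in("top","scene"):
    im,d=bot.capture(n); np.savez(n+"4.npz",im=im,d=d); W=cloud(n,d)
    go(n,im,d,[("mat","mat",(380,640,-120,30)),("green","green",(380,640,-70,10)),("pl","dark",(635,760,-120,130)),("plblue","blue",(635,760,-120,130))])
    if n=="top": save("t4.png",cv2.resize(im[130:270,200:380],None,fx=4.2,fy=4.2,interpolation=cv2.INTER_CUBIC))
E
```

```text
time: 19.45
tool_pos: [695.9, -1.8, 124.8]
tcp_rot: [-3.141, 0.0, 1.441]
contact_force: [0.7, 0.3, 0.2]
grip_width: 73.5
finger_force: 0.0
at [695.9  -1.8 124.8] yaw 82.5 t 19.4 w 73.5 | shift [-0.02  0.02  9.48] turn -4.8
top mat 408 [504.5 -56.7] [ 24.7 155.3] 178.2 z med/95 [4.3 8.9]
top green none
top pl 36 [719.3  61.6] [13.1 36.9] 82.6 z med/95 [11.7 14.9]
top plblue 25 [717.3  59.5] [ 6.7 33.9] 99.7 z med/95 [12.3 14.7]
scene mat 811 [512.4 -28. ] [ 83.  176.9] 179.8 z med/95 [ 7.4 18.6]
scene green 203 [508.5 -26.6] [ 26.7 147.3] 178.0 z med/95 [18.  22.5]
scene pl 462 [704.6   5.6] [ 70.8 160.8] 94.1 z med/95 [ 7.8 12.5]
scene plblue 203 [691.9  24.3] [ 52.6 113.6] 83.6 z med/95 [ 9.9 12.7]
```

View pics/t4.png

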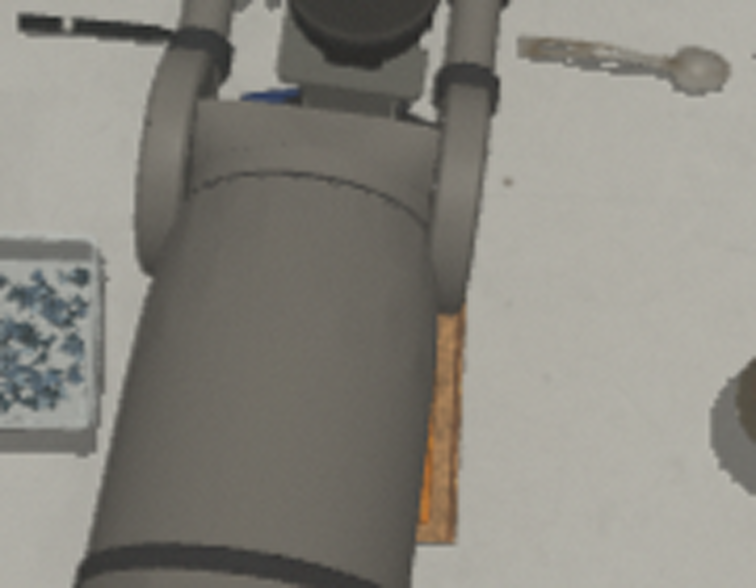

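The arm covers the view from above. The scene data put the bundle at z≈18–22 over the strip, well centred. Gripping the pliers.

```bash
python3 -m crank '[[[0.8,0,0,3,-4.8],[0.8,0,0,7,-4.8],[0.8,0,0,10,-4.8],[0.8,0,0,12,-4.8],[0.8,0,0,12.1,-4.8],[0.8,0,0,12.1,-4.8],[0,0,0,12.1,-4.8],[0,0,0,12.1,-4.8],[0,0,0,12.1,-4.8],[0,0,0,12.1,-4.8]]]';python3 -m crank '[[[0,0,0,0,0],[0,0,0,0,0],[0,0,0,-2,0],[0,0,0,-5,0],[0,0,0,-9,0],[0,0,0,-12,0],[0,0,0,-12,0],[0,0,0,-12,0],[0,0,0,-12,0],[0,0,0,-12,0]]]'; python3 plan.py 504 -136.5 120 -1.8
python3 - <<'E'
from seg import *
im,d=bot.capture("scene"); save("s5.png",cv2.resize(im[90:290,180:380],None,fx=3,fy=3,interpolation=cv2.INTER_CUBIC)); W=cloud("scene",d)
M=masks(im)["dark"]&(W[...,2]>100)&(W[...,2]<135)&(W[...,0]>640)&(W[...,0]<760)&(abs(W[...,1])<110); P=W[M]; print(len(P),rect(P),P[:,1].min(),P[:,1].max())
E
```

```text
time: 20.55
tool_pos: [695.7, -1.8, 4.1]
tcp_rot: [-3.141, 0.0, 1.518]
contact_force: [-1.6, 0.7, 1.7]
grip_width: 45.9
finger_force: 6.4
time: 21.55
tool_pos: [695.0, -1.7, 121.4]
tcp_rot: [-3.138, -0.0, 1.518]
contact_force: [0.4, -0.3, -2.2]
grip_width: 44.1
finger_force: 29.3
at [695.   -1.7 121.4] yaw 87.0 t 21.6 w 44.1 | shift [-14.46 -18.37   0.21] turn 88.8
315 (array([692.1,   2.5]), array([ 66.3, 167.3]), np.float32(78.6)) -82.05376816357145 84.67551316550555
```

View pics/s5.png

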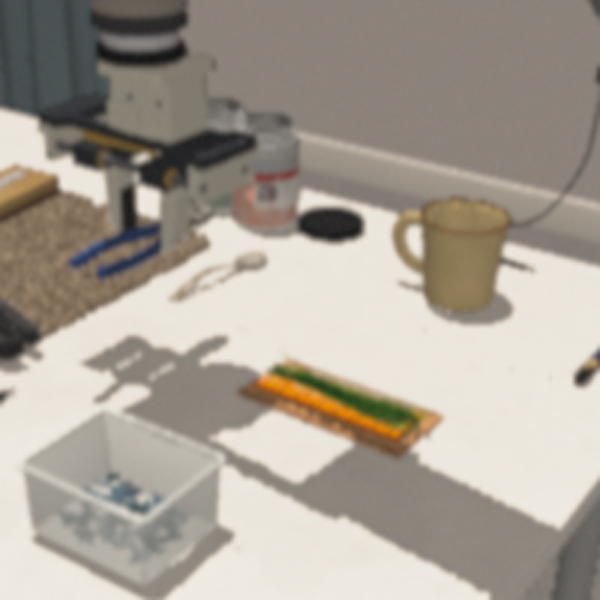

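The pliers hang straight in the gripper at (130,245), and the bundle lies along the strip on the mat. Carrying the pliers over.

```bash
python3 plan.py 498 -136.3 120 -1.8; python3 -m crank '[[[0,-2,-5,0,8],[0,-5,-10,0,16],[0,-9,-14,0,25],[0,-12,-18,0,33],[0,-14.2,-19,0,42],[0,-14.5,-19,0,50],[0,-14.5,-19,0,59],[0,-14.5,-19,0,67],[0,-14.5,-19,0,76],[0,-14.5,-19,0,84]]]'; python3 plan.py 498 -136.3 50 -1.8
```

```text
at [695.2  -1.7 121.7] yaw 87.0 t 21.6 w 44.0 | shift [-14.47 -18.99   0.23] turn 88.8
time: 22.6
tool_pos: [498.4, -136.7, 123.2]
tcp_rot: [-3.141, 0.001, 0.046]
contact_force: [1.1, -0.5, -1.5]
grip_width: 44.3
finger_force: 29.3
at [ 498.4 -136.7  123.2] yaw 2.6 t 22.6 w 44.3 | shift [-0.03 -0.03  7.32] turn 4.4
```

```bash
python3 -m crank '[[[0,0,0,0,4.5],[0,0,0,2,4.5],[0,0,0,4,4.5],[0,0,0,6,4.5],[0,0,0,8,4.5],[0,0,0,9.5,4.5],[0,0,0,9.5,4.5],[0,0,0,9.5,4.5],[0,0,0,9.5,4.5],[0,0,0,9.5,4.5]]]'; python3 plan.py 498 -136.3 4.5 -1.8
```

```text
time: 23.6
tool_pos: [499.3, -136.9, 29.7]
tcp_rot: [3.141, -0.002, -0.026]
contact_force: [-0.7, -0.3, -2.0]
grip_width: 44.0
finger_force: 29.3
at [ 499.3 -136.9   29.7] yaw -1.5 t 23.6 w 44.0 | shift [-0.13 -0.06  2.52] turn 0.3
```

```bash
python3 -m crank '[[[0,0,-0.05,1,0.3],[0,0,-0.05,2,0.3],[0,0,-0.05,2.5,0.3],[0,0,-0.05,2.5,0.3],[0,0,-0.05,2.5,0.3],[0.65,0,-0.05,2.5,0.3],[0.65,0,-0.05,2.5,0.3],[0.65,0,-0.05,2.5,0.3],[0.65,0,-0.05,2.5,0.3],[0.65,0,-0.05,1,0.3]]]'; python3 -m crank '[[[0.65,0,0,-3,0],[0.65,0,0,-7,0],[0.65,0,0,-11,0],[0.65,0,0,-11,0],[0.6,0,0,-11,0],[0.6,0,0,-11,0],[0.6,0,0,-11,0],[0.6,0,0,-11,0],[0.6,0,0,-11,0],[0.6,0,0,-11,0]]]'; python3 plan.py 349.3 -267.3 80 89.4
```

```text
time: 24.6
tool_pos: [497.6, -135.7, 17.5]
tcp_rot: [-3.14, 0.003, -0.032]
contact_force: [0.3, 0.3, 0.7]
grip_width: 59.6
finger_force: 0.0
time: 25.6
tool_pos: [498.6, -136.1, 128.4]
tcp_rot: [-3.141, 0.001, -0.031]
contact_force: [0.0, -0.4, -1.1]
grip_width: 54.9
finger_force: 0.0
at [ 498.6 -136.1  128.4] yaw -1.8 t 25.6 w 54.9 | shift [-14.51  13.58   4.85] turn -91.2
```

```bash
python3 -m crank '[[[0.5,-4,2,0,-8],[0.5,-8,5,0,-17],[0.5,-12,9,0,-25],[0.5,-14.5,13.6,0,-34],[0.5,-14.5,13.6,0,-42],[0.5,-14.5,13.6,0,-51],[0.5,-14.5,13.6,0,-59],[0.5,-14.5,13.6,1,-68],[0.5,-14.5,13.6,3,-76],[0.5,-14.5,13.6,5,-84]]]'; python3 plan.py 349.3 -267.3 5 89.4
python3 - <<'E'
from seg import *
im,d=bot.capture("top"); np.savez("t6.npz",im=im,d=d); save("t6.png",cv2.resize(im[140:320,250:450],None,fx=3.3,fy=3.3,interpolation=cv2.INTER_CUBIC))
go("top",im,d,[("mat","mat",(380,640,-120,30)),("green","green",(380,640,-70,10)),("pl","dark",(390,610,-195,-85)),("plblue","blue",(390,610,-195,-85))])
E
```

```text
time: 26.6
tool_pos: [349.8, -267.9, 78.6]
tcp_rot: [3.14, 0.001, 1.398]
contact_force: [1.0, 1.1, 0.1]
grip_width: 45.8
finger_force: 0.0
at [ 349.8 -267.9   78.6] yaw 80.1 t 26.6 w 45.8 | shift [ 0.05 -0.06  7.36] turn -9.3
top mat 1418 [511.5 -29.8] [ 79.1 170.4] 178.2 z med/95 [ 6.  16.9]
top green 366 [503.  -27.6] [ 21.9 146.6] 0.9 z med/95 [17.7 23.2]
top pl 622 [ 499.8 -135.6] [ 54.1 168.7] 179.4 z med/95 [10.7 14.5]
top plblue 276 [ 525.9 -136.7] [ 50.2 106.8] 0.2 z med/95 [11.7 14.9]
```

View pics/t6.png

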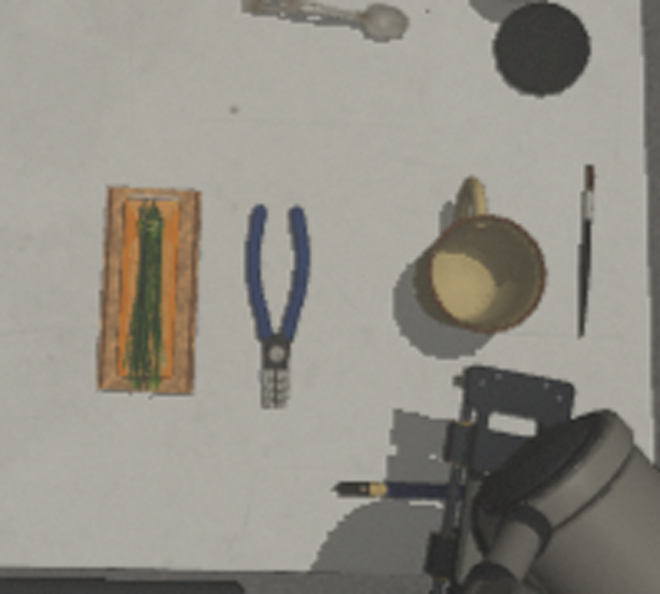

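Pliers lie at (500,-136), about 106 mm from the mat line and parallel. The bundle and strip look centred on the mat at crop (148,290). The gripper is over the cutter at (440,490).

```bash
python3 -m crank '[[[0.5,0,-0.05,1,-8],[0.5,0,-0.05,3,-9.3],[0.5,0,-0.05,5,-9.3],[0.5,0,-0.05,7,-9.3],[0.5,0,-0.05,7.3,-9.3],[0.5,0,-0.05,7.3,-9.3],[0,0,-0.05,7.3,-9.3],[0,0,-0.05,7.3,-9.3],[0,0,-0.05,7.3,-9.3],[0,0,-0.05,7.3,-9.3]]]';python3 -m crank '[[[0,0,0,0,0],[0,0,0,0,0],[0,0,0,-2,0],[0,0,0,-5,0],[0,0,0,-9,0],[0,0,0,-12,0],[0,0,0,-12,0],[0,0,0,-12,0],[0,0,0,-12,0],[0,0,0,-12,0]]]'; python3 plan.py 511 77 125 -1.8
```

```text
time: 27.65
tool_pos: [349.3, -267.7, 6.3]
tcp_rot: [3.141, 0.001, 1.555]
contact_force: [-0.2, 0.6, -0.0]
grip_width: 18.4
finger_force: 0.0
time: 28.65
tool_pos: [348.4, -266.8, 124.6]
tcp_rot: [-3.14, -0.002, 1.555]
contact_force: [0.0, -0.1, -0.7]
grip_width: 13.4
finger_force: 30.0
at [ 348.4 -266.8  124.6] yaw 89.1 t 28.6 w 13.4 | shift [34.64 15.7  -0.  ] turn 90.9
```

```bash
python3 -m crank '[[[0,4,2,0,8],[0,8,4,0,16],[0,12,6,0,25],[0,16.5,7.5,0,33],[0,21,9.5,0,42],[0,25,11.5,0,50],[0,29.5,13.5,0,59],[0,33,15,0,67],[0,34.6,15.7,0,76],[0,34.6,15.7,0,84]]]'; python3 plan.py 511 77 60 -1.8
python3 - <<'E'
from seg import *
im,d=bot.capture("scene"); W=cloud("scene",d)
s=(W[...,2]>108)&(W[...,2]<160)&(W[...,0]>400)&(W[...,0]<620)&(abs(W[...,1]-77)<60)&(masks(im)["dark"])
P=W[s]; h=P[(P[:,2]<135)]; print(len(h),h[:,0].min(),h[:,0].max(),rect(h))
E
```

```text
time: 29.65
tool_pos: [512.5, 80.0, 124.6]
tcp_rot: [-3.14, 0.0, 0.246]
contact_force: [-0.2, -0.1, -1.1]
grip_width: 12.5
finger_force: 30.0
at [512.5  80.  124.6] yaw 14.1 t 29.6 w 12.5 | shift [-0.22  0.26  6.46] turn 15.9
258 429.56255493666634 591.1621834063851 (array([508.7,  85.5]), array([ 29.8, 164.3]), np.float32(15.9))
```

```bash
python3 -m crank '[[[0,-0.1,0.15,0,8],[0,-0.2,0.25,0,15.9],[0,-0.2,0.25,3,15.9],[0,-0.2,0.25,6,15.9],[0,-0.2,0.25,8.5,15.9],[0,-0.2,0.25,9.5,15.9],[0,-0.2,0.25,9.5,15.9],[0,-0.2,0.25,9.5,15.9],[0,-0.2,0.25,9.5,15.9],[0,-0.2,0.25,9.5,15.9]]]'; python3 plan.py 511 77 7 -1.8
```

```text
time: 30.7
tool_pos: [511.0, 73.0, 31.9]
tcp_rot: [3.142, -0.002, -0.029]
contact_force: [0.1, 1.0, -0.4]
grip_width: 13.1
finger_force: 30.0
at [511.   73.   31.9] yaw -1.7 t 30.7 w 13.1 | shift [-0.02 -0.4   2.49] turn 0.1
```

```bash
python3 -m crank '[[[0,0,-0.45,0.5,0],[0,0,-0.45,1.5,0],[0,0,-0.45,2.3,0],[0,0,-0.45,2.5,0],[0,0,-0.45,2.5,0],[0,0,-0.45,2.5,0],[0.4,0,-0.45,2.5,0],[0.4,0,-0.45,2.5,0],[0.4,0,-0.45,2.5,0],[0.4,0,-0.45,2.5,0]]]'; python3 -m crank '[[[0.4,0,0,-3,0],[0.4,0,0,-7,0],[0.4,0,0,-11,0],[0.4,-3,3,-13,0],[0.4,-6,8,-13,0],[0.4,-10,13,-13,0],[0.4,-14,18,-13,0],[0.4,-17,23,-13,0],[0.4,-17,28,-13,0],[0.4,-17,32,-13,0]]]'
python3 - <<'E'
from seg import *
for n in("top","scene"):
    im,d=bot.capture(n); 
    if n=="top": save("t7.png",cv2.resize(im[170:280,180:350],None,fx=4.7,fy=4.7,interpolation=cv2.INTER_CUBIC))
    go(n,im,d,[("mat","mat",(380,640,-120,30)),("green","green",(380,640,-70,10)),("cut","dark",(400,620,40,115)),("pl","dark",(390,610,-195,-85))])
E
```

```text
time: 31.7
tool_pos: [510.3, 77.5, 5.5]
tcp_rot: [3.141, 0.0, -0.029]
contact_force: [-0.4, -0.5, 0.3]
grip_width: 35.7
finger_force: 0.0
time: 32.7
tool_pos: [334.4, -209.3, 136.1]
tcp_rot: [3.141, -0.0, -0.029]
contact_force: [2.0, -0.9, 0.9]
grip_width: 36.7
finger_force: 0.0
top mat 1438 [511.1 -29.7] [ 79.5 169.5] 178.1 z med/95 [ 5.8 17.2]
top green 359 [503.1 -27.6] [ 22.  146.7] 0.9 z med/95 [17.7 23.6]
top cut 301 [510.   79.1] [ 14.  170.2] 178.7 z med/95 [10.8 14.3]
top pl 627 [ 499.6 -136.4] [ 54.  168.1] 0.6 z med/95 [10.6 14.8]
scene mat 797 [511.9 -28.2] [ 80.5 175.3] 178.0 z med/95 [ 7.5 18.6]
scene green 201 [506.9 -26.2] [ 28.  142.7] 176.9 z med/95 [18.1 22.4]
scene cut 245 [507.   82.7] [ 11.1 165.4] 177.3 z med/95 [ 9.8 13. ]
scene pl 374 [ 496.2 -129.2] [ 48.7 163.2] 179.8 z med/95 [ 8.2 11.8]
```

View pics/t7.png

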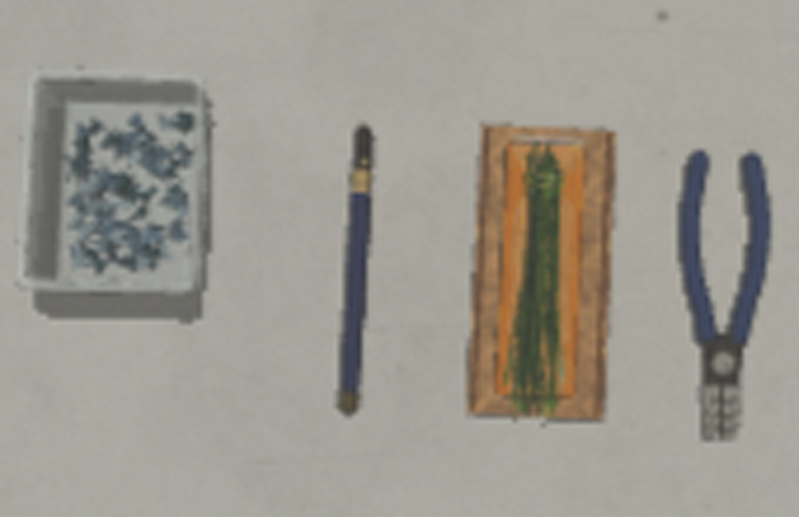

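Everything is in place: cutter at crop (355,270), 109 mm from the mat line, pliers at (725,295), and the bundle centred on the strip at (540,276). The gripper is clear, so I'm handing in.

```bash
python3 -c "
from plant import bot; print(bot.close_job())"
```

```text
the job is handed in; nothing more can be done
None
```

I finished the layout and handed the job in; the final pictures show every piece within tolerance, and the hand-in returned no verdict.

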